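# Push a well plate through a narrow gap to the stop bar

### The arm

A 6-joint arm with a two-finger parallel gripper is mounted at the origin on a cart in front of the work surface, level with it; the furniture and walls round the work are solid. World frame = base frame: x ahead of the robot, y to its left, z up, the work surface at z = 0. Lengths are in mm, angles in rad, forces in N, time in s.
With the tool pointing down it reaches from about 275 to 1000 mm from the base axis. Payload 8.4 kg.
Tool frame: the origin (TCP) lies midway between the tips of the shut fingers; the grasp point (between the pads) lies 19 mm behind it; z points along the fingers, y is the line along which they close (so a half turn about z gives the same grasp; the last joint's range is limited). The gripper opens to 85 mm and grips with 20 to 120 N. Pads are 22 mm wide; open, the fingers measure 114 mm over their backs; the gripper's body (76 mm by 85 mm) begins 54 mm behind the grasp point. The pads swing forward as they close: fully open they stand 13 mm farther back than shut.
Start: joints at [-0.002, 0.353, 1.633, -0, 1.155, -0.002], TCP at [625.002, -0, 231.281] pointing down, gripper open.
Joint ranges: [-2.63, 2.63], [-0.92, 2.1], [0.06, 2.66], [-1.3, 4.44], [0, 2.69], [-3.02, 3.02]. Speed limits (rad/s): [2.22, 2.22, 2.79, 3.14, 3.14, 3.14].

### API

Orientations are given as [roll, pitch, yaw] about the fixed x, y, z axes, in that order (R = Rz(yaw) Ry(pitch) Rx(roll)).
In Python, from rig import * gives the robot as it stands.
- The arm moves only by the shell command python3 -m jog 'ROWS' [FORCE]. ROWS is JSON, a list of rows, each an object of numbers: "x", "y", "z": the shift along the tool's x, y, z in cm; "spin": the turn about the tool's z in rad; "grip": the closure, from 0 (fully open) to 1 (shut). In form: [{"x": .., "y": .., "z": .., "spin": .., "grip": ..}, ...]. A call has 1 to 20 rows; each row shifts and turns the commanded pose from where the row before left it, along the tool's axes as they then stand; what a row does not reach is not made up. A row lasts 1/12 s, in which the tool goes at most 41.7 mm and 7.16 degrees, less where a joint would pass 70% of its speed; a pose out of reach is approached as far as the arm can. A call with a gripper value outside its range is refused whole. The fingers move at their own pace and stop on an object; FORCE is the grip in N (left out, the last holds). Time passes only in rows, so rows that do not move let the fingers close. It gives the time, the measured TCP pose, the force, the opening and the grip force at its end, in the units of the state.
- sense(): the state, without advancing time (a new reading comes with each control period).
- grab_frame(name): name is "scene" or "side" or "wrist"; returns a dict with "pixels" (400x640x3 uint8, blue, green, red), "camera_matrix" (3x3 intrinsics, pixels), "rvec" (rotation vector, rad) and "tvec" (3), from world to camera coordinates, as OpenCV has them; the wrist camera has in their place "T_tool_cam" (4x4, takes a point from camera to tool coordinates, whose origin is the TCP and whose axes are the flange's). Camera axes: x right, y down, z forward; pixel columns grow to the right and rows downward; lengths in mm; the calibration is good to about 2 mm. A picture is of the moment at which its call begins: read the wrist's pose just before it. There is no depth.
- sign_off(): hands the job in; it is judged then, once.
The state is a dict: "clock": time; "qpos": joint angles; "qvel": joint speeds; "joint_efforts": joint torques, N m; "eef_pos": TCP position; "tcp_rot": TCP orientation; "contact_force": force on the tool from outside, world axes, zero at the start; "wrist_torque": the same for the moment, N m; "opening": opening from 0.0 (shut) to 1.0 (fully open); "grasp_force": force on a finger pad.
Only numpy, scipy, OpenCV 4.12 (cv2) and the standard library are available. Lean on these libraries where they do the work, as an engineer would, in place of code of your own. Each camera call takes 0.05 s, during which the arm holds its last target. There are 200 camera calls.

### The job

Line the well plate up with the gap between the bench timer and the carton, and push it along the worktop right through that gap until its far long side lies flat against the aluminium stop bar, about midway along the bar. Only push the plate with the fingers: do not pick it up or tip it; leave the other things where they are, then move clear.

Things in the scene. Friction and masses are not known exactly. Their poses are not given: they have to be found in the camera images.
- plate: the clear 96-well plate, a flat slab 86 mm (its x) by 128 mm (its y), 14 mm high, about 90 g, loose on the worktop. Origin: centre of its underside. It starts on the robot's side of the gap, up to 5 cm to one side of the gap's middle line and up to 0.3 rad skewed; it goes through broadside, its long (y) sides leading and trailing
- stop_bar: low aluminium angle bar screwed to the worktop beyond the gap (fixed), 130 mm long (its y), 22 mm high. Origin: at worktop height, middle of the face that looks back at the gap and the robot; its +x points away from the gap. The straight push runs along its +x. A plate flat against it has its centre 43 mm from this face
- timer: white bench timer, 37 mm (its x) by 68 mm (its y), 59 mm high, fixed in place, one side of the gap (left or right varies). Origin: centre of its underside; its axes are parallel to those of the stop bar
- carton: small upright carton, 45 mm (its x) by 62 mm (its y), 66 mm high, fixed in place, the other side of the gap. Origin: centre of its underside; its axes are parallel to those of the stop bar. The gap between carton and timer is 135 to 139 mm wide, its middle within 4 mm of the bar's middle line; their centres lie 109 to 121 mm before the bar's face
- pin_tin: bystander: round white tin, 52 mm wide, 23 mm high, loose; origin under its centre
- stain_bottle: bystander: glass bottle with blue cap, 62 mm wide, 137 mm high, loose; origin under its centre
- dish: bystander: round clear petri dish, 60 mm wide, 15 mm high, loose; origin under its centre
- blue_marker: bystander: marker pen lying on the left, 138 mm long, 18 mm thick, loose; origin under its middle

How it is judged:
By the outcome, as a careful person would: the job done as asked, in the order asked, and still so for the second after the job is handed in, with the robot touching nothing.
It also fails if it takes over 72 s, if anything falls off the work surface, if the arm or the gripper's body presses on something with over 40 N, if the wrist force passes 120 N, or if a joint passes its speed limit or range.

## Working session

There is one attempt and no reset: what is moved stays moved. The work goes in short steps, Python scripts to look and compute and a shell command to move; the robot and the scene stay as the last step left them, time stands still between calls to the robot, and variables do not carry over. Pictures are saved under pics/ and viewed, at most 10 in all, crops included, and the job is handed in when it is done.

```bash
mkdir -p pics
cat > h.py <<'E'
from rig import *
import numpy as np, cv2
def cast(f,uv,z):
    R,_=cv2.Rodrigues(np.array(f["rvec"],float)); t=np.array(f["tvec"],float).reshape(3)
    uv=np.array(uv,float).reshape(-1,2)
    d=np.c_[uv,np.ones(len(uv))]@np.linalg.inv(np.array(f["camera_matrix"])).T@R
    c=-R.T@t
    return c+d*((z-c[2])/d[:,2])[:,None]
def proj(f,P):
    return cv2.projectPoints(np.array(P,float).reshape(-1,3),np.array(f["rvec"],float),np.array(f["tvec"],float),np.array(f["camera_matrix"]),None)[0].reshape(-1,2)
E
python3 - <<'E'
from h import *
for n in ("scene","side"):
    f=grab_frame(n); cv2.imwrite(f"pics/{n}0.png",f["pixels"])
    R,_=cv2.Rodrigues(np.array(f["rvec"],float)); print(n,-R.T@np.array(f["tvec"]).ravel(),R[2])
s=sense(); print(s["tcp_rot"],s["clock"])
E
```

```text
scene [-32.29661975 628.67774215 593.13676924] [ 0.68571668 -0.3549761  -0.63544048]
side [ 392.51840225 1317.67536466  868.62035864] [ 0.12013524 -0.75052158 -0.6498345 ]
[-3.14035701e+00 -3.71098332e-06  1.57085660e+00] 0.1
```

View pics/scene0.png

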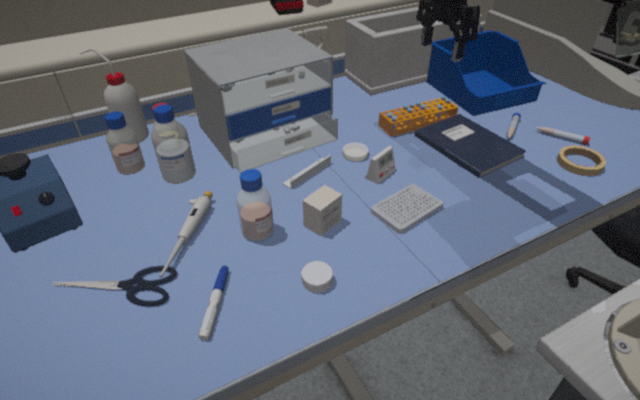

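View pics/side0.png

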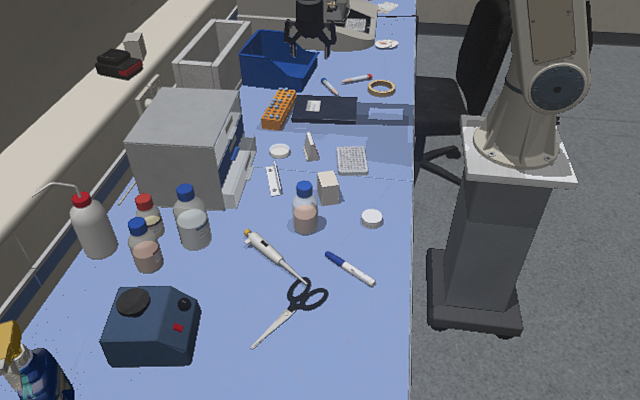

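The scene view shows the plate at (407,207), carton (322,210), timer (381,163), bar (308,170), tin (317,277), dish (355,152) and bottle (256,205). I'll enlarge this area for corners.

Run:
```python
from h import *
a=cv2.imread("pics/scene0.png")[135:240,275:450]; b=cv2.imread("pics/side0.png")[125:215,255:385]
cv2.imwrite("pics/sc.png",cv2.resize(a,(700,420),interpolation=cv2.INTER_CUBIC))
cv2.imwrite("pics/si.png",cv2.resize(b,(780,540),interpolation=cv2.INTER_CUBIC))
f=grab_frame("scene")
print(cast(f,[(407,207),(322,225),(381,178),(308,170),(284,184),(331,158)],14).round())
```

```text
[[472. 165.  14.]
 [507. 337.  14.]
 [575. 156.  14.]
 [676. 280.  14.]
 [656. 347.  14.]
 [692. 213.  14.]]
```

View pics/sc.png

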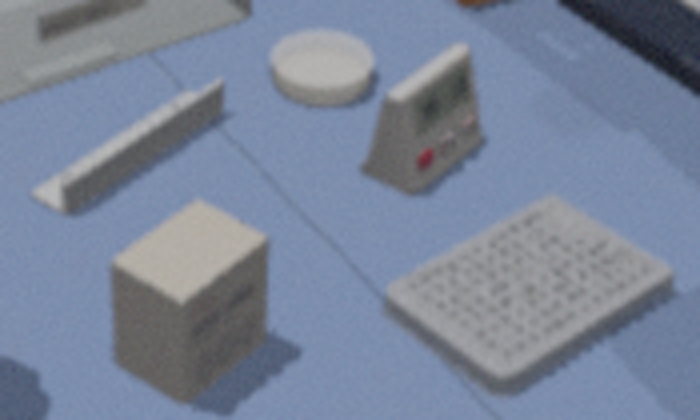

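View pics/si.png

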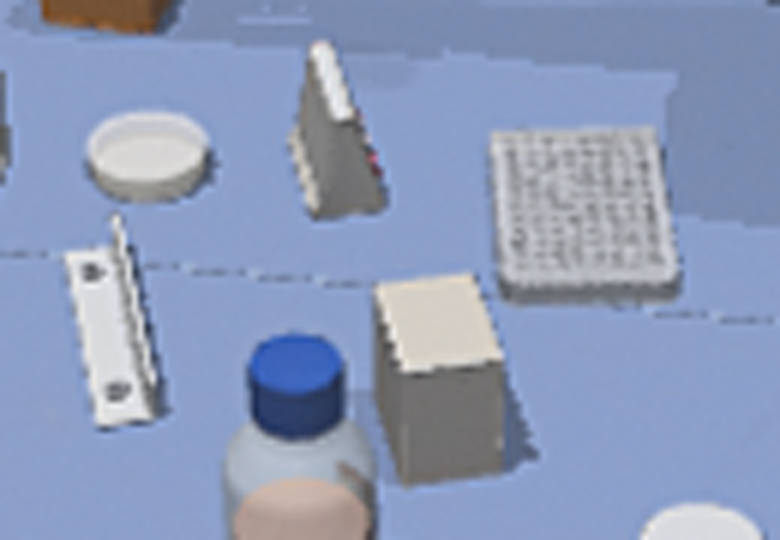

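Run:
```python
from h import *
f=grab_frame("scene"); g=grab_frame("side")
S=lambda p:np.array(p)/4.+(275-.375,135-.375); D=lambda p:np.array(p)/6.+(255-.417,125-.417)
def show(n,P):
    P=P[:,:2]; e=np.diff(np.r_[P,P[:1]],axis=0)
    print(n,P.round(1).tolist(),"c",P.mean(0).round(1),"len",np.hypot(*e.T).round(1),"ang",np.arctan2(e[:,1],e[:,0]).round(3))
show("bar sc base",cast(f,S([(70,212),(225,118)]),0))
show("bar sc top",cast(f,S([(63,178),(222,80)]),22))
show("bar si top",cast(g,D([(155,385),(119,215)]),22))
show("carton sc",cast(f,S([(112,263),(200,200),(268,240),(183,302)]),66))
show("carton si",cast(g,D([(374,290),(475,275),(503,358),(400,372)]),66))
show("carton si base",cast(g,D([(405,486),(502,472)]),0))
show("carton sc base",cast(f,S([(116,360),(186,401),(266,342)]),0))
show("timer sc",cast(f,S([(363,170),(412,194),(483,142)]),0))
show("timer si",cast(g,D([(312,219),(386,209)]),0))
show("plate sc",cast(f,S([(387,292),(548,197),(674,270),(508,380)]),14))
show("plate si",cast(g,D([(490,130),(657,128),(680,278),(500,283)]),14))
```

```text
bar sc base [[653.2, 330.1], [688.2, 215.2]] c [670.7 272.7] len [120.2 120.2] ang [-1.275  1.866]
bar sc top [[655.6, 332.0], [694.5, 213.8]] c [675.  272.9] len [124.4 124.4] ang [-1.253  1.889]
bar si top [[651.3, 336.5], [694.8, 215.8]] c [673.1 276.2] len [128.3 128.3] ang [-1.225  1.917]
carton sc [[533.7, 362.7], [555.2, 304.8], [513.5, 291.6], [494.3, 347.1]] c [524.2 326.6] len [61.8 43.7 58.7 42.5] ang [-1.216 -2.836  1.905  0.378]
carton si [[556.8, 310.2], [514.6, 293.2], [495.4, 348.2], [537.3, 363.9]] c [526.  328.9] len [45.5 58.3 44.7 57.1] ang [-2.758  1.906  0.357 -1.221]
carton si base [[535.4, 362.1], [494.6, 346.7]] c [515.  354.4] len [43.6 43.6] ang [-2.781  0.361]
carton sc base [[538.5, 360.5], [497.4, 344.2], [514.6, 290.3]] c [516.8 331.6] len [44.2 56.6 74.2] ang [-2.764 -1.262  1.243]
timer sc [[608.8, 173.0], [578.1, 161.6], [598.2, 100.3]] c [595. 145.] len [32.8 64.5 73.5] ang [-2.786 -1.253  1.426]
timer si [[608.9, 176.6], [574.5, 163.3]] c [591.7 169.9] len [36.9 36.9] ang [-2.772  0.37 ]
plate sc [[504.3, 227.6], [527.1, 111.7], [449.4, 93.2], [425.1, 212.8]] c [476.5 161.3] len [118.1  79.8 122.1  80.6] ang [-1.376 -2.907  1.772  0.185]
plate si [[530.4, 109.3], [448.4, 95.4], [427.6, 215.0], [510.2, 231.1]] c [479.2 162.7] len [ 83.2 121.3  84.2 123.4] ang [-2.974  1.743  0.192 -1.407]
```

```bash
python3 - <<'E'
from h import *
f=grab_frame("scene"); g=grab_frame("side")
print(cast(f,[(484,174),(417,128),(522,160)],0).round(),cast(g,[(293,122),(357,124),(357,97)],0).round())
print(proj(f,[(501,68,5)]),sense()["eef_pos"])
E
python3 -m jog '[{"x":3,"y":-3,"spin":-0.12,"grip":0.5},{"x":3,"y":-3,"spin":-0.12},{"x":1,"y":-3,"spin":-0.11},{"y":-1},{"z":4},{"z":4},{"z":3},{},{}]'
```

```text
[[ 492.  -62.    0.]
 [ 720.  -55.    0.]
 [ 490. -176.    0.]] [[ 689.  -25.    0.]
 [ 482.  -43.    0.]
 [ 499. -216.    0.]]
[[435.46644613 187.74357721]] [6.24909353e+02 5.99883482e-03 2.31126159e+02]schema error: expected keys x, y, z, spin, grip
```

```bash
python3 -m jog '[{"x":3,"y":-3,"z":0,"spin":-0.12,"grip":0.5},{"x":3,"y":-3,"z":0,"spin":-0.12,"grip":0.5},{"x":1,"y":-3,"z":0,"spin":-0.11,"grip":0.5},{"x":0,"y":-1,"z":0,"spin":0,"grip":0.5},{"x":0,"y":0,"z":4,"spin":0,"grip":0.5},{"x":0,"y":0,"z":4,"spin":0,"grip":0.5},{"x":0,"y":0,"z":3,"spin":0,"grip":0.5},{"x":0,"y":0,"z":0,"spin":0,"grip":0.5},{"x":0,"y":0,"z":0,"spin":0,"grip":0.5}]'
```

```text
clock: 1.1
eef_pos: [521.3, 54.0, 120.6]
tcp_rot: [-3.139, -0.001, 1.92]
contact_force: [0.4, 0.2, 0.4]
opening: 0.5
grasp_force: 0.0
```

```bash
python3 -m jog '[{"x":1,"y":-0.7,"z":3.5,"spin":0,"grip":0.5},{"x":1,"y":-0.7,"z":3.5,"spin":0,"grip":0.5},{"x":0,"y":0,"z":2.5,"spin":0,"grip":0.5},{"x":0,"y":0,"z":1.5,"spin":0,"grip":0.5},{"x":0,"y":0,"z":0.6,"spin":0,"grip":0.5},{"x":0,"y":0,"z":0.2,"spin":0,"grip":0.5},{"x":0,"y":0,"z":0,"spin":0,"grip":0.5},{"x":0,"y":0,"z":0,"spin":0,"grip":0.5}]'
python3 - <<'E'
from h import *
f=grab_frame("scene");cv2.imwrite("pics/sc1.png",cv2.resize(f["pixels"][80:240,290:490],(750,600),interpolation=cv2.INTER_CUBIC))
E
```

```text
clock: 1.77
eef_pos: [503.5, 68.4, 4.9]
tcp_rot: [3.139, 0.001, 1.92]
contact_force: [0.2, 0.2, 0.1]
opening: 0.499
grasp_force: 0.0
```

View pics/sc1.png

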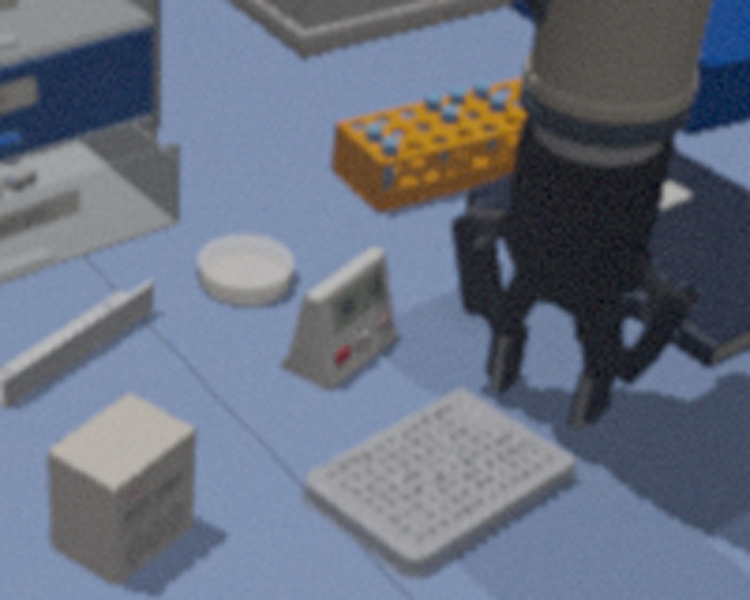

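Fingers stand just off the plate's right short side (tips at crop (500,385), (590,420)), the timer is clear. Lower and push sideways.

```bash
python3 -m jog '[{"x":0,"y":0,"z":0.4,"spin":0,"grip":0.5},{"x":0.8,"y":0,"z":0,"spin":0,"grip":0.5},{"x":0.4,"y":0,"z":0,"spin":0,"grip":0.5},{"x":0.4,"y":0,"z":0,"spin":0,"grip":0.5},{"x":0.4,"y":0,"z":0,"spin":0,"grip":0.5},{"x":0.4,"y":0,"z":0,"spin":0,"grip":0.5},{"x":0.4,"y":0,"z":0,"spin":0,"grip":0.5},{"x":0.4,"y":0,"z":0,"spin":0,"grip":0.5},{"x":0.4,"y":0,"z":0,"spin":0,"grip":0.5},{"x":0.4,"y":0,"z":0,"spin":0,"grip":0.5},{"x":0.4,"y":0,"z":0,"spin":0,"grip":0.5},{"x":0.3,"y":0,"z":0,"spin":0,"grip":0.5},{"x":0.2,"y":0,"z":0,"spin":0,"grip":0.5},{"x":0,"y":0,"z":0,"spin":0,"grip":0.5}]'
python3 - <<'E'
from h import *
f=grab_frame("scene");cv2.imwrite("pics/sc2f.png",f["pixels"]);cv2.imwrite("pics/sc2.png",cv2.resize(f["pixels"][135:240,290:465],(800,480),interpolation=cv2.INTER_CUBIC))
f=grab_frame("side");cv2.imwrite("pics/si2f.png",f["pixels"])
E
```

```text
clock: 2.98
eef_pos: [484.8, 114.7, -0.8]
tcp_rot: [-3.141, -0.0, 1.921]
contact_force: [-0.5, -0.5, 0.1]
opening: 0.503
grasp_force: 0.0
```

View pics/sc2.png

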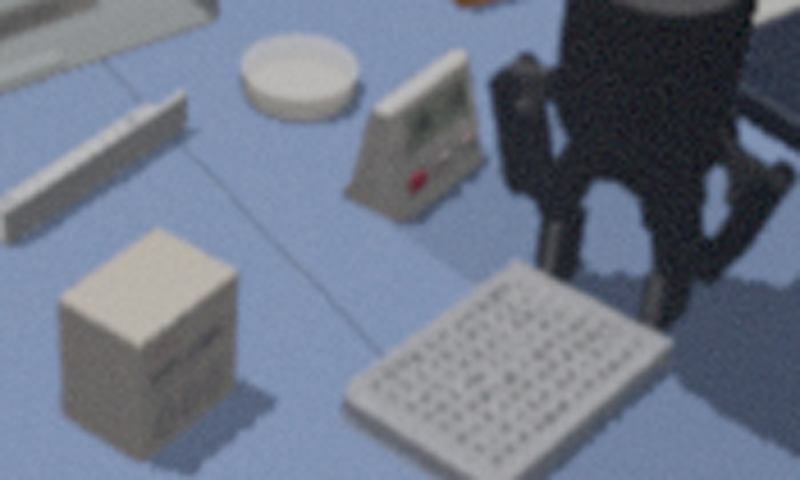

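The plate now looks square to the gap; top corners at crop (517,262), (672,345), (347,388). Measure it by mask.

```bash
cat >> h.py <<'E'
def plate(n,seed,thr=None):
    f=grab_frame(n); im=cv2.GaussianBlur(f["pixels"],(3,3),0).astype(int)
    m=((im[...,0]-im[...,2]<22)&(im.max(2)>(thr or 125))).astype(np.uint8)
    m=cv2.morphologyEx(m,cv2.MORPH_CLOSE,np.ones((3,3)))
    cs,_=cv2.findContours(m,cv2.RETR_EXTERNAL,cv2.CHAIN_APPROX_NONE)
    c=max((c for c in cs if cv2.pointPolygonTest(c,seed,False)>=0),key=cv2.contourArea)
    P=cast(f,c.reshape(-1,2),14)[:,:2]
    r=cv2.minAreaRect(P.astype(np.float32)); b=cv2.boxPoints(r)
    e=np.diff(np.r_[b,b[:1]],axis=0); k=np.argmin(abs(np.arctan2(e[:,1],e[:,0])-.35)); a=np.arctan2(e[k,1],e[k,0])
    C=np.array(r[0]); print(n,"c",C.round(1),"size",np.round(r[1],1),"yaw",round(float(a),3),"u,v",(C@[.9394,.3429]).round(1),(C@[-.3429,.9394]).round(1))
E
python3 - <<'E'
from h import *
f=grab_frame("scene"); g=grab_frame("side")
p=[(465,208,14)]
for n,h in(("scene",f),("side",g)):
    q=proj(h,p)[0]; s=(float(q[0]),float(q[1])); x,y=map(int,s)
    print(s,h["pixels"][y-2:y+3:2,x].tolist())
    for t in (105,125,140):
        try: plate(n,s,t)
        except Exception as e: print(e)
S=lambda p:np.array(p)/(800/175)+(290-.39,135-.39)
print(cast(f,S([(517,262),(672,345),(347,388)]),14).round(1))
E
```

```text
(391.20442723843877, 216.15911723801406) [[140, 136, 135], [160, 156, 154], [163, 160, 158]]
scene c [454.8 192.9] size [ 88.3 136.2] yaw 0.296 u,v 493.4 25.3
scene c [457.1 193.8] size [ 83.3 134.9] yaw 0.296 u,v 495.9 25.3
scene c [458.9 190.5] size [ 81.8 124.8] yaw 0.296 u,v 496.4 21.6
(354.8466891283273, 168.20914911359847) [[167, 160, 159], [168, 163, 161], [156, 152, 148]]
side c [460.6 196.6] size [ 84. 140.] yaw 0.278 u,v 500.1 26.8
side c [459.7 197.2] size [ 85. 139.] yaw 0.283 u,v 499.5 27.6
side c [461.5 192.8] size [ 84.  128.4] yaw 0.283 u,v 499.7 22.9
[[514.4 144.2  14. ]
 [436.9 120.1  14. ]
 [480.8 256.5  14. ]]
```

```bash
python3 -m jog '[{"x":0.3,"y":0,"z":0,"spin":0,"grip":0.5},{"x":0.3,"y":0,"z":0,"spin":0,"grip":0.5},{"x":0.2,"y":0,"z":0,"spin":0,"grip":0.5},{"x":0,"y":0,"z":0,"spin":0,"grip":0.5},{"x":0,"y":0,"z":0,"spin":0,"grip":0.5}]'
python3 - <<'E'
from h import *
plate("scene",(391,216),140);plate("side",(355,168),140)
E
```

```text
clock: 3.9
eef_pos: [482.2, 122.1, -0.7]
tcp_rot: [-3.142, -0.0, 1.921]
contact_force: [-0.3, -0.2, 0.7]
opening: 0.5
grasp_force: 0.0
scene c [454.5 196.7] size [ 82.  124.8] yaw 0.324 u,v 494.4 28.9
side c [457.1 198.6] size [ 84.5 128.5] yaw 0.318 u,v 497.5 29.8
```

Run:
```python
from h import *
f=grab_frame("scene")
S=np.array([(492,90),(500,170),(795,170),(765,220),(538,265),(560,280),(640,310),(690,300)])/(800/175)+(290-.39,135-.39)
a=cast(f,S,0);b=cast(f,S,100)
nrm=np.array([-.3429,.9394]);T=np.array([484.8,114.7]);u=np.array([.9394,.3429])
for p,q in zip(a,b):
    t=((T-p[:2])@nrm)/((q-p)[:2]@nrm); r=p+t*(q-p); print("along",round((r[:2]-T)@u,1),"z",round(r[2],1))
```

```text
along 71.6 z 83.1
along 62.4 z 43.7
along -69.0 z 107.5
along -61.8 z 78.6
along 36.5 z 2.2
along 24.4 z -0.1
along -16.3 z 4.8
along -37.8 z 22.6
```

The knuckles span about ±65 mm at half closure, too wide for the 137 mm gap, so I'll push with the gripper at 0.8 (about ±50). Move behind the plate.

```bash
python3 -m jog '[{"x":-2,"y":0,"z":0,"spin":0,"grip":0.5},{"x":0,"y":-1,"z":-3,"spin":0,"grip":0.5},{"x":0,"y":-1.5,"z":-3,"spin":0,"grip":0.8},{"x":3,"y":-2,"z":0,"spin":0,"grip":0.8},{"x":3,"y":-2,"z":0,"spin":0,"grip":0.8},{"x":3.9,"y":-0.9,"z":0,"spin":0,"grip":0.8},{"x":0,"y":0,"z":0,"spin":0.12,"grip":0.8},{"x":0,"y":0,"z":0,"spin":0.12,"grip":0.8},{"x":0,"y":0,"z":0,"spin":0.12,"grip":0.8},{"x":0,"y":0,"z":0,"spin":0.12,"grip":0.8},{"x":0,"y":0,"z":0,"spin":0.12,"grip":0.8},{"x":0,"y":0,"z":0,"spin":0.12,"grip":0.8},{"x":0,"y":0,"z":0,"spin":0.12,"grip":0.8},{"x":0,"y":0,"z":0,"spin":0.12,"grip":0.8},{"x":0,"y":0,"z":0,"spin":0.12,"grip":0.8},{"x":0,"y":0,"z":0,"spin":0.12,"grip":0.8},{"x":0,"y":0,"z":0,"spin":0.12,"grip":0.8},{"x":0,"y":0,"z":0,"spin":0.12,"grip":0.8},{"x":0,"y":0,"z":0,"spin":0.12,"grip":0.8},{"x":0,"y":0,"z":0,"spin":0.01,"grip":0.8}]'
python3 - <<'E'
from h import *
print(sense()["qpos"])
plate("scene",(391,216),140);plate("side",(355,168),140)
f=grab_frame("scene")["pixels"][130:250,300:460];g=grab_frame("side")["pixels"][120:210,255:375]
cv2.imwrite("pics/c3.png",np.hstack([cv2.resize(f,(400,300),interpolation=2),cv2.resize(g,(400,300),interpolation=2)]))
E
```

```text
clock: 5.72
eef_pos: [385.7, 170.7, 59.3]
tcp_rot: [-3.142, -0.0, 0.345]
contact_force: [0.4, -0.0, 1.0]
opening: 0.2
grasp_force: 0.0
[4.12982984e-01 3.13483443e-01 2.19205913e+00 3.02225602e-05
 6.36009098e-01 1.63861579e+00]
scene c [454.5 196.7] size [ 82.  123.8] yaw 0.324 u,v 494.4 29.0
side c [457.2 200.5] size [ 83.5 124.8] yaw 0.322 u,v 498.2 31.6
```

View pics/c3.png

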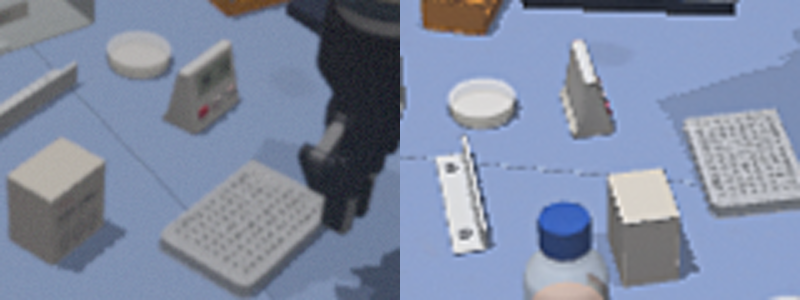

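The plate (left panel centre (245,225)) is nearly square but about 3 mm toward the carton. I'll lower, and push forward with a slight slant to the right, short of the gap, then recheck.

```bash
python3 -m jog '[{"x":0,"y":0,"z":3,"spin":-0.005,"grip":0.8},{"x":0,"y":0,"z":2,"spin":0,"grip":0.8},{"x":0,"y":0,"z":0.5,"spin":0,"grip":0.8},{"x":0.7,"y":0,"z":0,"spin":0,"grip":0.8},{"x":0.5,"y":0,"z":0,"spin":0,"grip":0.8},{"x":0.4,"y":0,"z":0,"spin":0,"grip":0.8},{"x":0.4,"y":0,"z":0,"spin":0,"grip":0.8},{"x":0.4,"y":0,"z":0,"spin":0,"grip":0.8},{"x":0.4,"y":0.05,"z":0,"spin":0,"grip":0.8},{"x":0.4,"y":0.05,"z":0,"spin":0,"grip":0.8},{"x":0.4,"y":0.05,"z":0,"spin":0,"grip":0.8},{"x":0.4,"y":0.1,"z":0,"spin":0,"grip":0.8},{"x":0.2,"y":0.05,"z":0,"spin":0,"grip":0.8},{"x":0,"y":0,"z":0,"spin":0,"grip":0.8},{"x":0,"y":0,"z":0,"spin":0,"grip":0.8}]'
cat >> h.py <<'E'
def both(v,u):
    p=[(u*.9394-v*.3429,u*.3429+v*.9394,14)]
    for n in("scene","side"):
        q=proj(grab_frame(n),p)[0]; plate(n,(float(q[0]),float(q[1])),140)
E
python3 - <<'E'
from h import *
both(28,515)
E
```

```text
clock: 7.17
eef_pos: [426.4, 182.6, 4.3]
tcp_rot: [-3.142, -0.0, 0.356]
contact_force: [-0.0, 0.0, -0.2]
opening: 0.201
grasp_force: 0.0
scene c [475.5 203.7] size [ 82.4 123.5] yaw 0.36 u,v 516.6 28.3
side c [502.3 218.9] size [142.2 135.4] yaw 0.301 u,v 546.9 33.4
```

Run:
```python
from h import *
f=grab_frame("scene")["pixels"][135:235,300:430];g=grab_frame("side")["pixels"][125:210,295:375]
cv2.imwrite("pics/c4.png",np.hstack([cv2.resize(f,(442,340),interpolation=2),cv2.resize(g,(320,340),interpolation=2)]))
```

```text
(no output)
```

View pics/c4.png

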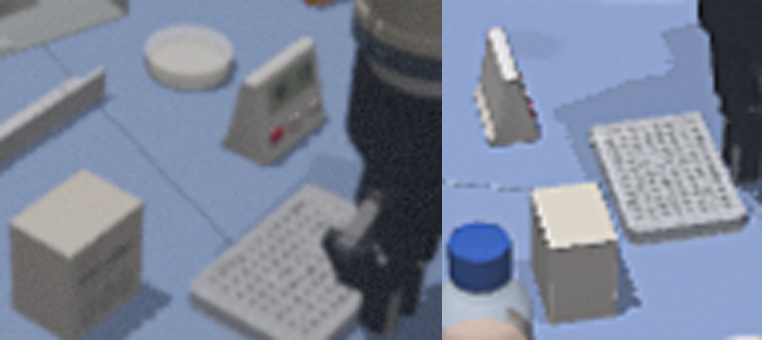

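Run:
```python
from h import *
f=grab_frame("scene"); g=grab_frame("side")
S=lambda p:np.array(p)/3.4+(300-.35,135-.35); D=lambda p:(np.array(p)-(442,0))/4.+(295-.375,125-.375)
A=np.array([[.9394,-.3429],[.3429,.9394]])
o=lambda n,P:print(n,(P[:,:2]@A).round(1).tolist())
o("side plate",cast(g,D([(592,130),(697,114),(745,215),(633,233)]),14))
o("side timer",cast(g,D([(497,146),(540,138)]),0))
o("side carton top",cast(g,D([(531,188),(598,184),(616,240),(550,248)]),66))
o("sc plate",cast(f,S([(192,287),(313,187)]),14))
o("sc timer",cast(f,S([(225,145),(264,163)]),0))
o("sc carton top",cast(f,S([(84,170),(143,203),(70,255),(10,222)]),66))
o("sc carton base",cast(f,S([(141,297)]),0))
```

```text
side plate [[559.6, -28.3], [480.0, -32.1], [477.8, 88.9], [557.7, 92.4]]
side timer [[627.5, -41.7], [594.8, -44.9]]
side carton top [[628.5, 95.0], [584.5, 99.7], [585.9, 158.6], [628.6, 157.9]]
sc plate [[553.9, 86.9], [553.9, -32.4]]
sc timer [[630.1, -46.4], [600.1, -47.5]]
sc carton top [[626.4, 96.4], [582.8, 97.2], [584.3, 155.7], [626.6, 156.9]]
sc carton base [[579.5, 100.4]]
```

In both views the plate sits ~2.7 mm toward the carton (left corner (192,290) scene, right panel centre (668,173)). I'll nudge its left short side back a little.

```bash
python3 -m jog '[{"x":-2,"y":0,"z":0,"spin":0,"grip":0.8},{"x":0,"y":-1,"z":-3,"spin":0,"grip":0.8},{"x":0,"y":-2,"z":-3,"spin":-0.1,"grip":0.8},{"x":0,"y":0,"z":0,"spin":-0.12,"grip":0.8},{"x":0,"y":0,"z":0,"spin":-0.12,"grip":0.8},{"x":0,"y":0,"z":0,"spin":-0.12,"grip":0.8},{"x":0,"y":0,"z":0,"spin":-0.12,"grip":0.8},{"x":0,"y":0,"z":0,"spin":-0.12,"grip":0.8},{"x":0,"y":0,"z":0,"spin":-0.12,"grip":0.8},{"x":0,"y":0,"z":0,"spin":-0.12,"grip":0.8},{"x":0,"y":0,"z":0,"spin":-0.12,"grip":0.8},{"x":0,"y":0,"z":0,"spin":-0.12,"grip":0.8},{"x":0,"y":0,"z":0,"spin":-0.12,"grip":0.8},{"x":0,"y":0,"z":0,"spin":-0.12,"grip":0.8},{"x":0,"y":0,"z":0,"spin":-0.12,"grip":0.8},{"x":0,"y":0,"z":0,"spin":-0.03,"grip":0.8},{"x":3,"y":2,"z":0,"spin":0,"grip":0.8},{"x":3,"y":2,"z":0,"spin":0,"grip":0.8},{"x":0.5,"y":2.2,"z":0,"spin":0,"grip":0.8},{"x":0,"y":0,"z":0,"spin":0,"grip":0.8}]'
python3 - <<'E'
from h import *
both(28,515)
P=np.array(sense()["eef_pos"]);print(P[:2]@[.9394,.3429],P[:2]@[-.3429,.9394])
E
```

```text
clock: 9.23
eef_pos: [436.1, 290.0, 65.0]
tcp_rot: [3.136, -0.001, 1.928]
contact_force: [0.6, -0.1, 0.0]
opening: 0.204
grasp_force: 0.0
scene c [460.5 197.7] size [ 49.6 124.2] yaw 0.365 u,v 500.3 27.8
side c [505.9 220.2] size [143.2 126.8] yaw 0.439 u,v 550.8 33.4
503.06691204136695 120.01959558734703
```

```bash
python3 -m jog '[{"x":0,"y":0.3,"z":3,"spin":0,"grip":0.8},{"x":0,"y":0,"z":2.2,"spin":0,"grip":0.8},{"x":0,"y":0,"z":0.9,"spin":0,"grip":0.8},{"x":-0.5,"y":0,"z":0,"spin":0,"grip":0.8},{"x":-0.5,"y":0,"z":0,"spin":0,"grip":0.8},{"x":-0.3,"y":0,"z":0,"spin":0,"grip":0.8},{"x":-0.3,"y":0,"z":0,"spin":0,"grip":0.8},{"x":-0.2,"y":0,"z":0,"spin":0,"grip":0.8},{"x":-0.2,"y":0,"z":0,"spin":0,"grip":0.8},{"x":0,"y":0,"z":0,"spin":0,"grip":0.8},{"x":0,"y":0,"z":0,"spin":0,"grip":0.8}]'
python3 - <<'E'
from h import *
P=np.array(sense()["eef_pos"]);print(P[:2]@[.9394,.3429],P[:2]@[-.3429,.9394])
f=grab_frame("scene")["pixels"][135:235,300:430];g=grab_frame("side")["pixels"][125:210,295:375]
cv2.imwrite("pics/c5.png",np.hstack([cv2.resize(f,(442,340),interpolation=2),cv2.resize(g,(320,340),interpolation=2)]))
E
```

```text
clock: 10.35
eef_pos: [442.4, 268.5, 3.6]
tcp_rot: [3.141, -0.0, 1.926]
contact_force: [-0.7, -0.0, -0.2]
opening: 0.204
grasp_force: 0.0
507.655665496942 100.4946416330339
```

View pics/c5.png

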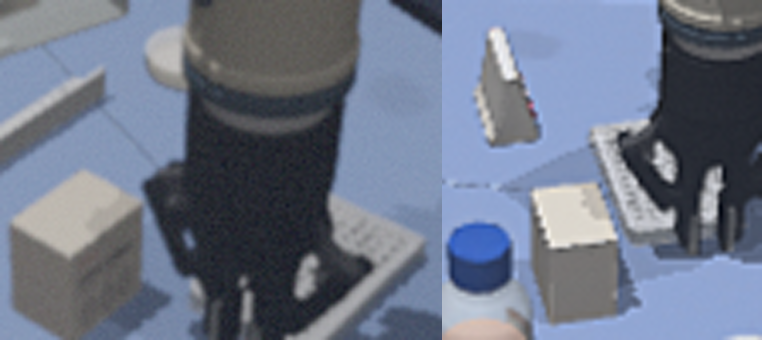

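```bash
python3 -m jog '[{"x":-0.1,"y":0,"z":0,"spin":0,"grip":0.8},{"x":-0.1,"y":0,"z":0,"spin":0,"grip":0.8},{"x":-0.1,"y":0,"z":0,"spin":0,"grip":0.8},{"x":0,"y":0,"z":0,"spin":0,"grip":0.8},{"x":0,"y":0,"z":0,"spin":0,"grip":0.8}]'
python3 - <<'E'
from h import *
P=np.array(sense()["eef_pos"]);print(P[:2]@[.9394,.3429],P[:2]@[-.3429,.9394])
E
python3 -m jog '[{"x":2,"y":0,"z":0,"spin":0,"grip":0.8},{"x":0,"y":-1,"z":-3,"spin":0,"grip":0.8},{"x":0,"y":-2,"z":-3,"spin":0,"grip":0.8},{"x":-3,"y":-2,"z":0,"spin":0,"grip":0.8},{"x":-3,"y":-2,"z":0,"spin":0,"grip":0.8},{"x":-3,"y":0,"z":0,"spin":0,"grip":0.8}]'
python3 - <<'E'
from h import *
P=np.array(sense()["eef_pos"]);print(P[:2]@[.9394,.3429],P[:2]@[-.3429,.9394])
f=grab_frame("scene")["pixels"][135:235,300:430];g=grab_frame("side")["pixels"][125:210,295:375]
cv2.imwrite("pics/c6.png",np.hstack([cv2.resize(f,(442,340),interpolation=2),cv2.resize(g,(320,340),interpolation=2)]))
both(26,500)
E
```

```text
clock: 10.87
eef_pos: [443.2, 265.6, 3.2]
tcp_rot: [-3.141, 0.0, 1.926]
contact_force: [0.2, 0.1, -0.1]
opening: 0.202
grasp_force: 0.0
507.4421252555836 97.52236676918014
clock: 11.37
eef_pos: [398.0, 173.7, 63.3]
tcp_rot: [-3.138, 0.0, 1.928]
contact_force: [-0.1, -0.9, -0.8]
opening: 0.198
grasp_force: 0.0
433.4226772203866 26.753901626533462
scene c [476.3 202.3] size [ 81.9 124.3] yaw 0.369 u,v 516.8 26.8
side c [504.3 219.3] size [141.7 130.8] yaw 0.367 u,v 548.9 33.0
```

View pics/c6.png

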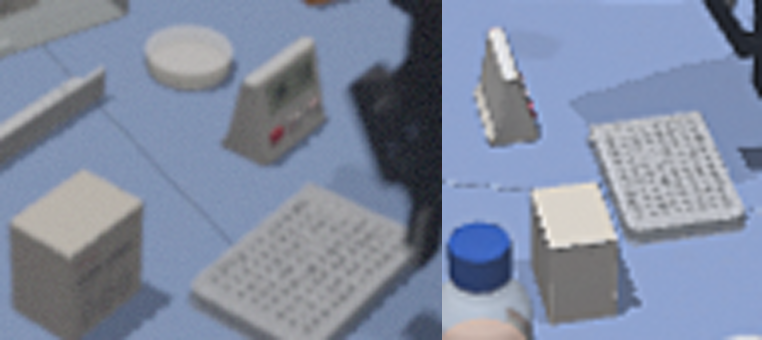

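The plate is square and close to centred now; I'll use the wrist camera from above (numerically) to check plate against carton and timer.

```bash
python3 -m jog '[{"x":0,"y":2,"z":-4,"spin":0,"grip":0.8},{"x":0,"y":3,"z":-4,"spin":0,"grip":0.8},{"x":0,"y":3,"z":-4,"spin":0,"grip":0.8},{"x":0,"y":0,"z":-4,"spin":0,"grip":0.8},{"x":0,"y":0,"z":-4,"spin":0,"grip":0.8},{"x":0,"y":0,"z":-4,"spin":0,"grip":0.8},{"x":0,"y":0,"z":0,"spin":0,"grip":0.8},{"x":0,"y":0,"z":0,"spin":0,"grip":0.8},{"x":0,"y":0,"z":0,"spin":0,"grip":0.8}]'
cat >> h.py <<'E'
from scipy.spatial.transform import Rotation as Ro
def wristf():
    s=sense(); f=grab_frame("wrist"); T=np.eye(4); T[:3,:3]=Ro.from_euler("xyz",s["tcp_rot"]).as_matrix(); T[:3,3]=s["eef_pos"]
    W=np.linalg.inv(T@np.array(f["T_tool_cam"])); f["rvec"]=cv2.Rodrigues(W[:3,:3])[0]; f["tvec"]=W[:3,3]; return f
A=np.array([[.9394,-.3429],[.3429,.9394]])
def blobs(f,m,z,amin=150):
    cs,_=cv2.findContours(m.astype(np.uint8),cv2.RETR_EXTERNAL,cv2.CHAIN_APPROX_NONE)
    for c in cs:
        if cv2.contourArea(c)<amin: continue
        P=(cast(f,c.reshape(-1,2),z)[:,:2]@A).astype(np.float32); r=cv2.minAreaRect(P)
        x,y,w,h=cv2.boundingRect(c); col=f["pixels"][y+h//2,x+w//2]
        print("z",z,"px",(x,y,w,h),"uv",np.round(r[0],1),"size",np.round(r[1],1),"ang",round(r[2],1),"ulim",P[:,0].min().round(),P[:,0].max().round(),"vlim",P[:,1].min().round(1),P[:,1].max().round(1),col)
E
python3 - <<'E'
from h import *
f=wristf(); cv2.imwrite("pics/w1.png",f["pixels"])
print("cam",(-cv2.Rodrigues(f["rvec"])[0].T@f["tvec"]).round(), cast(f,[(320,200),(0,0),(639,0),(639,399),(0,399)],0)[:,:2].dot(A).round())
im=cv2.GaussianBlur(f["pixels"],(3,3),0).astype(int); b,r=im[...,0],im[...,2]
blobs(f,(b-r<22)&(im.max(2)>140),14); print(); blobs(f,(r-b>4)&(im.max(2)>130),66)
E
```

```text
clock: 12.42
eef_pos: [465.8, 200.2, 286.5]
tcp_rot: [-3.141, -0.0, 1.927]
contact_force: [-0.8, 0.1, -0.9]
opening: 0.199
grasp_force: 0.0
cam [439. 274. 429.] [[ 507.  -46.]
 [ 104.  217.]
 [ 904.  223.]
 [1139. -458.]
 [-122. -467.]]
z 14 px (0, 361, 26, 28) uv [ -71.  -380.8] size [82.1 36.9] ang 38.9 ulim -92.0 -29.0 vlim -420.4 -354.5 [137 135 133]
z 14 px (400, 356, 26, 28) uv [ 676.4 -369.4] size [15.3 79.4] ang 41.3 ulim 653.0 704.0 vlim -401.7 -337.2 [215 179 141]
z 14 px (624, 341, 16, 23) uv [1066.7 -329.1] size [25.6 53.6] ang 19.0 ulim 1057.0 1088.0 vlim -350.2 -300.1 [202 198 197]
z 14 px (427, 220, 40, 37) uv [ 703.2 -104.1] size [59.2 63.4] ang 63.6 ulim 673.0 734.0 vlim -133.6 -71.7 [242 244 246]
z 14 px (392, 214, 12, 46) uv [ 627.8 -100.9] size [77.1 12.3] ang 90.0 ulim 622.0 634.0 vlim -139.5 -62.4 [241 244 246]
z 14 px (569, 205, 71, 123) uv [ 968.3 -175.7] size [111.6 237.3] ang 19.0 ulim 927.0 1060.0 vlim -269.7 -45.3 [203 202 198]
z 14 px (87, 178, 103, 146) uv [ 216.6 -118.2] size [271.7 130.1] ang 70.1 ulim 131.0 317.0 vlim -267.6 -8.6 [148 145 142]
z 14 px
[... 1285 characters left out ...]
6 px (400, 355, 26, 29) uv [ 654.1 -308.7] size [13.4 70. ] ang 41.3 ulim 634.0 679.0 vlim -337.9 -279.6 [154 127  99]
z 66 px (0, 236, 23, 13) uv [ 83.9 -86.5] size [34.3 14.5] ang 14.7 ulim 69.0 102.0 vlim -95.5 -77.1 [127 137 143]
z 66 px (392, 215, 11, 43) uv [611.5 -74. ] size [62.8  9.4] ang 89.8 ulim 607.0 616.0 vlim -105.5 -42.6 [238 242 245]
z 66 px (0, 97, 62, 142) uv [140.2   6.1] size [178.   72.4] ang 71.8 ulim 104.0 182.0 vlim -80.0 102.0 [227 237 241]
z 66 px (386, 54, 39, 55) uv [604.6 122. ] size [43.5 57.9] ang 0.4 ulim 583.0 627.0 vlim 92.9 150.8 [241 245 246]
z 66 px (463, 0, 41, 15) uv [677.9 197.1] size [42.4 13. ] ang 0.4 ulim 657.0 699.0 vlim 190.6 203.8 [166 182 194]
```

Run:
```python
from h import *
f=wristf(); im=cv2.GaussianBlur(f["pixels"],(3,3),0).astype(int); b,r=im[...,0],im[...,2]
A0=np.zeros(im.shape[:2],bool); A0[45:265,285:440]=1
for t,d in((100,30),(120,30),(170,22)): print(t); blobs(f,A0&(b-r<d)&(im.max(2)>t),14,300)
print((f["pixels"][105:122,330]).tolist()); print(f["pixels"][193:206,320].tolist())
```

```text
100
z 14 px (426, 222, 14, 35) uv [ 680.7 -105.3] size [20. 59.] ang 7.6 ulim 670.0 694.0 vlim -133.2 -74.9 [243 245 246]
z 14 px (377, 202, 29, 58) uv [614.  -91.1] size [41.8 96. ] ang 0.1 ulim 593.0 635.0 vlim -139.1 -43.1 [53 59 58]
z 14 px (298, 113, 62, 88) uv [517.4  21.4] size [ 84.2 124.6] ang 0.4 ulim 475.0 559.0 vlim -41.1 83.9 [239 234 235]
z 14 px (377, 51, 56, 60) uv [614.  124.4] size [66.2 72.2] ang 0.2 ulim 581.0 647.0 vlim 88.2 160.6 [242 246 246]
120
z 14 px (426, 222, 14, 35) uv [ 680.7 -105.3] size [20. 59.] ang 7.6 ulim 670.0 694.0 vlim -133.2 -74.9 [243 245 246]
z 14 px (379, 202, 27, 58) uv [616.5 -91.1] size [38.4 97.3] ang 2.7 ulim 595.0 635.0 vlim -139.1 -43.1 [62 69 68]
z 14 px (298, 113, 62, 88) uv [517.4  21.4] size [ 84.2 124.6] ang 0.4 ulim 475.0 559.0 vlim -41.1 83.9 [239 234 235]
z 14 px (386, 51, 47, 60) uv [618.  124.4] size [58.3 72.1] ang 0.4 ulim 589.0 647.0 vlim 88.2 160.6 [242 246 246]
170
z 14 px (299, 114, 61, 87) uv [517.5  20.8] size [ 82.7 123.4] ang 0.3 ulim 476.0 559.0 vlim -41.1 82.6 [239 234 235]
z 14 px (388, 52, 44, 58) uv [621.1 124.5] size [51.4 69.8] ang 0.2 ulim 595.0 647.0 vlim 89.5 159.4 [242 246 246]
[[244, 212, 189], [243, 211, 188], [243, 211, 188], [243, 211, 188], [243, 211, 187], [243, 210, 187], [237, 204, 182], [230, 199, 182], [230, 216, 208], [235, 231, 231], [240, 236, 236], [240, 235, 235], [240, 236, 236], [240, 235, 235], [240, 235, 235], [237, 232, 233], [232, 228, 229]]
[[186, 181, 180], [223, 220, 220], [235, 231, 232], [239, 235, 235], [239, 235, 235], [233, 231, 232], [230, 226, 225], [235, 221, 214], [240, 211, 193], [241, 205, 182], [243, 207, 184], [241, 205, 183], [239, 202, 181]]
```

Wrist view: gap edges at v ≈ -47.5…91 (138.5 mm wide, as it must be), middle ≈ 22; plate at v ≈ 21, square within 0.3°. Centred; go behind and push.

```bash
python3 -m jog '[{"x":-0.3,"y":-3,"z":2,"spin":0.1,"grip":0.8},{"x":0,"y":-3.5,"z":2,"spin":0.115,"grip":0.8},{"x":0,"y":0,"z":3.5,"spin":0.12,"grip":0.8},{"x":0,"y":0,"z":3.5,"spin":0.12,"grip":0.8},{"x":0,"y":0,"z":3.5,"spin":0.12,"grip":0.8},{"x":0,"y":0,"z":3.5,"spin":0.12,"grip":0.8},{"x":0,"y":0,"z":3,"spin":0.12,"grip":0.8},{"x":0,"y":0,"z":0,"spin":0.12,"grip":0.8},{"x":0,"y":0,"z":0,"spin":0.12,"grip":0.8},{"x":0,"y":0,"z":0,"spin":0.12,"grip":0.8},{"x":0,"y":0,"z":0,"spin":0.12,"grip":0.8},{"x":0,"y":0,"z":0,"spin":0.12,"grip":0.8},{"x":0,"y":0,"z":0,"spin":0.12,"grip":0.8},{"x":0,"y":0,"z":0,"spin":0.04,"grip":0.8},{"x":0,"y":0,"z":0,"spin":0,"grip":0.8},{"x":0,"y":0,"z":0,"spin":0,"grip":0.8}]'
python3 - <<'E'
from h import *
s=sense();P=np.array(s["eef_pos"]);print(P[:2]@A)
E
```

```text
clock: 13.85
eef_pos: [404.4, 177.2, 76.2]
tcp_rot: [3.141, 0.002, 0.353]
contact_force: [-0.3, 0.5, 0.1]
opening: 0.2
grasp_force: 0.0
[440.65426486  27.77267686]
```

```bash
python3 -m jog '[{"x":0,"y":0.6,"z":3,"spin":0,"grip":0.8},{"x":0,"y":0,"z":3,"spin":0,"grip":0.8},{"x":0,"y":0,"z":1.2,"spin":0,"grip":0.8},{"x":0.7,"y":0,"z":0,"spin":0,"grip":0.8},{"x":0.6,"y":0,"z":0,"spin":0,"grip":0.8},{"x":0.4,"y":0,"z":0,"spin":0,"grip":0.8},{"x":0.4,"y":0,"z":0,"spin":0,"grip":0.8},{"x":0.4,"y":0,"z":0,"spin":0,"grip":0.8},{"x":0.5,"y":0,"z":0,"spin":0,"grip":0.8},{"x":0.5,"y":0,"z":0,"spin":0,"grip":0.8},{"x":0.5,"y":0,"z":0,"spin":0,"grip":0.8},{"x":0.5,"y":0,"z":0,"spin":0,"grip":0.8},{"x":0.4,"y":0,"z":0,"spin":0,"grip":0.8},{"x":0.4,"y":0,"z":0,"spin":0,"grip":0.8},{"x":0.4,"y":0,"z":0,"spin":0,"grip":0.8},{"x":0.4,"y":0,"z":0,"spin":0,"grip":0.8}]'
python3 - <<'E'
from h import *
f=wristf(); im=cv2.GaussianBlur(f["pixels"],(3,3),0).astype(int); b,r=im[...,0],im[...,2]
s=sense();P=np.array(s["eef_pos"]);print(P[:2]@A,s["contact_force"])
blobs(f,(b-r<25)&(im.max(2)>130),14,400)
both(25,548)
E
```

```text
clock: 15.18
eef_pos: [464.9, 192.9, 5.2]
tcp_rot: [-3.142, 0.0, 0.351]
contact_force: [-0.7, -0.8, 1.2]
opening: 0.2
grasp_force: 0.8
[503.99195851  21.78504772] [ 0.82643645  0.28541594 -0.37531324]
z 14 px (169, 56, 299, 184) uv [557.1  20.8] size [ 83.  124.1] ang 0.7 ulim 515.0 599.0 vlim -41.6 83.2 [210 204 204]
z 14 px (0, 0, 44, 92) uv [600.4 141.3] size [17.2 37. ] ang 71.5 ulim 585.0 618.0 vlim 136.3 155.3 [219 227 228]
scene c [513.8 215.6] size [ 83.5 124.8] yaw 0.348 u,v 556.6 26.3
side c [522.5 225.3] size [103.8 130.6] yaw 0.383 u,v 568.1 32.5
```

The plate has entered the gap square (0.7°) and without force. Continue.

```bash
python3 -m jog '[{"x":0.4,"y":0,"z":0,"spin":0,"grip":0.8},{"x":0.4,"y":0,"z":0,"spin":0,"grip":0.8},{"x":0.4,"y":0,"z":0,"spin":0,"grip":0.8},{"x":0.4,"y":0,"z":0,"spin":0,"grip":0.8},{"x":0.4,"y":0,"z":0,"spin":0,"grip":0.8},{"x":0.4,"y":0,"z":0,"spin":0,"grip":0.8},{"x":0.4,"y":0,"z":0,"spin":0,"grip":0.8},{"x":0.4,"y":0,"z":0,"spin":0,"grip":0.8}]'
python3 - <<'E'
from h import *
f=wristf(); im=cv2.GaussianBlur(f["pixels"],(3,3),0).astype(int); b,r=im[...,0],im[...,2]
s=sense();P=np.array(s["eef_pos"]);print(P[:2]@A,s["contact_force"])
blobs(f,(b-r<25)&(im.max(2)>130),14,400)
E
```

```text
clock: 16.1
eef_pos: [495.0, 203.9, 5.2]
tcp_rot: [3.142, 0.0, 0.351]
contact_force: [-0.5, -1.1, 1.7]
opening: 0.199
grasp_force: 0.8
[536.07711054  21.79731754] [ 1.08718912  0.38767649 -0.21226428]
z 14 px (169, 57, 299, 182) uv [589.   20.8] size [ 82.4 124.7] ang 0.4 ulim 548.0 630.0 vlim -41.6 83.3 [222 217 217]
z 14 px (470, 51, 170, 61) uv [620.9 -80.1] size [23.7 76.9] ang 0.1 ulim 609.0 633.0 vlim -118.6 -41.7 [177 184 189]
z 14 px (0, 34, 78, 171) uv [602.  153.9] size [37.1 73.1] ang 89.5 ulim 566.0 638.0 vlim 135.0 172.8 [227 235 236]
```

```bash
python3 -m jog '[{"x":0.4,"y":0,"z":0,"spin":0,"grip":0.8},{"x":0.5,"y":0,"z":0,"spin":0,"grip":0.8},{"x":0.5,"y":0,"z":0,"spin":0,"grip":0.8},{"x":0.5,"y":0,"z":0,"spin":0,"grip":0.8},{"x":0.5,"y":0,"z":0,"spin":0,"grip":0.8},{"x":0.5,"y":0,"z":0,"spin":0,"grip":0.8},{"x":0.5,"y":0,"z":0,"spin":0,"grip":0.8},{"x":0.5,"y":0,"z":0,"spin":0,"grip":0.8},{"x":0.5,"y":0,"z":0,"spin":0,"grip":0.8},{"x":0.5,"y":0,"z":0,"spin":0,"grip":0.8},{"x":0.5,"y":0,"z":0,"spin":0,"grip":0.8},{"x":0.5,"y":0,"z":0,"spin":0,"grip":0.8},{"x":0.4,"y":0,"z":0,"spin":0,"grip":0.8},{"x":0.4,"y":0,"z":0,"spin":0,"grip":0.8},{"x":0.4,"y":0,"z":0,"spin":0,"grip":0.8},{"x":0.4,"y":0,"z":0,"spin":0,"grip":0.8}]'
python3 - <<'E'
from h import *
f=wristf(); im=cv2.GaussianBlur(f["pixels"],(3,3),0).astype(int); b,r=im[...,0],im[...,2]
s=sense();P=np.array(s["eef_pos"]);print(P[:2]@A,s["contact_force"])
blobs(f,(b-r<25)&(im.max(2)>130),14,400)
E
```

```text
clock: 17.48
eef_pos: [565.4, 229.7, 5.2]
tcp_rot: [-3.142, 0.0, 0.351]
contact_force: [-1.1, -0.3, 1.7]
opening: 0.194
grasp_force: 0.6
[610.99499495  21.87425864] [ 0.65651691 -0.47004736 -0.1553587 ]
z 14 px (0, 288, 117, 107) uv [555.3 175. ] size [78.3 76.1] ang 89.9 ulim 517.0 593.0 vlim 135.9 214.2 [224 233 234]
z 14 px (170, 57, 470, 264) uv [645.6 -40.1] size [265.3 112.9] ang 72.5 ulim 573.0 705.0 vlim -156.2 82.9 [210 206 207]
z 14 px (537, 0, 103, 131) uv [699.6 -92.2] size [57. 40.] ang 18.7 ulim 676.0 726.0 vlim -120.2 -69.5 [229 232 234]
```

```bash
python3 -m jog '[{"x":0.3,"y":0,"z":0,"spin":0,"grip":0.8},{"x":0.3,"y":0,"z":0,"spin":0,"grip":0.8},{"x":0.3,"y":0,"z":0,"spin":0,"grip":0.8},{"x":0.2,"y":0,"z":0,"spin":0,"grip":0.8},{"x":0.2,"y":0,"z":0,"spin":0,"grip":0.8},{"x":0.2,"y":0,"z":0,"spin":0,"grip":0.8},{"x":0.1,"y":0,"z":0,"spin":0,"grip":0.8},{"x":0,"y":0,"z":0,"spin":0,"grip":0.8}]'; python3 -c "
from h import *
s=sense();print(np.array(s['eef_pos'])[:2]@A,s['contact_force'])"
python3 -m jog '[{"x":0.1,"y":0,"z":0,"spin":0,"grip":0.8},{"x":0.1,"y":0,"z":0,"spin":0,"grip":0.8},{"x":0,"y":0,"z":0,"spin":0,"grip":0.8}]'; python3 -c "
from h import *
s=sense();print(np.array(s['eef_pos'])[:2]@A,s['contact_force'])"
```

```text
clock: 18.2
eef_pos: [580.6, 235.2, 5.2]
tcp_rot: [-3.142, -0.001, 0.351]
contact_force: [-0.0, 0.1, -0.1]
opening: 0.197
grasp_force: 0.0
[626.0685788   21.87288253] [-0.00995117  0.06472946 -0.09330272]
clock: 18.45
eef_pos: [582.3, 235.8, 5.2]
tcp_rot: [-3.142, -0.0, 0.351]
contact_force: [-1.1, 0.2, 0.2]
opening: 0.198
grasp_force: 0.2
[627.83715401  21.88117636] [-1.10177918  0.20087801  0.2060075 ]
```

```bash
python3 -m jog '[{"x":0.1,"y":0,"z":0,"spin":0,"grip":0.8},{"x":0.1,"y":0,"z":0,"spin":0,"grip":0.8},{"x":0,"y":0,"z":0,"spin":0,"grip":0.8}]'; python3 -m jog '[{"x":0.1,"y":0,"z":0,"spin":0,"grip":0.8},{"x":0,"y":0,"z":0,"spin":0,"grip":0.8}]';  python3 -m jog '[{"x":0.1,"y":0,"z":0,"spin":0,"grip":0.8},{"x":0,"y":0,"z":0,"spin":0,"grip":0.8}]'; python3 -c "
from h import *
s=sense();print(np.array(s['eef_pos'])[:2]@A,s['contact_force'])"
```

```text
clock: 18.7
eef_pos: [584.2, 236.6, 5.2]
tcp_rot: [-3.142, -0.0, 0.351]
contact_force: [-0.2, -0.3, 0.4]
opening: 0.197
grasp_force: 0.0
clock: 18.87
eef_pos: [584.3, 236.6, 5.1]
tcp_rot: [3.142, 0.001, 0.351]
contact_force: [-4.4, -1.5, 3.2]
opening: 0.204
grasp_force: 1.9
clock: 19.03
eef_pos: [584.3, 236.6, 5.0]
tcp_rot: [3.142, 0.003, 0.351]
contact_force: [-6.8, -2.5, 6.0]
opening: 0.199
grasp_force: 3.6
[630.04474893  21.88755001] [-6.83378551 -2.49004141  6.04090838]
```

The bar is met at the predicted place (u ≈ 630, force rising). Back off and check from above.

```bash
python3 -m jog '[{"x":0.1,"y":0,"z":0,"spin":0,"grip":0.8},{"x":0,"y":0,"z":0,"spin":0,"grip":0.8},{"x":-0.2,"y":0,"z":0,"spin":0,"grip":0.8},{"x":-0.5,"y":0,"z":0,"spin":0,"grip":0.8},{"x":-1,"y":0,"z":0,"spin":0,"grip":0.8},{"x":-2,"y":0,"z":0,"spin":0,"grip":0.8},{"x":-3,"y":0,"z":0,"spin":0,"grip":0.8},{"x":-3,"y":0,"z":0,"spin":0,"grip":0.8},{"x":0,"y":0,"z":-4,"spin":0,"grip":0.8},{"x":0,"y":0,"z":-4,"spin":0,"grip":0.8},{"x":0,"y":0,"z":-4,"spin":0,"grip":0.8},{"x":0,"y":0,"z":-4,"spin":0,"grip":0.8},{"x":0,"y":0,"z":-4,"spin":0,"grip":0.8},{"x":0,"y":0,"z":-3,"spin":0,"grip":0.8},{"x":0,"y":0,"z":0,"spin":0,"grip":0.8},{"x":0,"y":0,"z":0,"spin":0,"grip":0.8},{"x":0,"y":0,"z":0,"spin":0,"grip":0.8}]'
python3 - <<'E'
from h import *
f=wristf(); im=cv2.GaussianBlur(f["pixels"],(3,3),0).astype(int); b,r=im[...,0],im[...,2]
C=-cv2.Rodrigues(f["rvec"])[0].T@f["tvec"]; print("cam",C[:2]@A,C[2])
blobs(f,(b-r<25)&(im.max(2)>130),14,400)
print(); blobs(f,(b-r<25)&(im.max(2)>190),14,200)
q=proj(f,np.c_[np.arange(690,760,3)*.9394-21*.3429,np.arange(690,760,3)*.3429+21*.9394,np.full(24,14)])
print([(int(u),f["pixels"][int(y),int(x)].max()) for u,(x,y) in zip(np.arange(690,760,3),q) if 0<=x<640 and 0<=y<400])
both(25,684)
E
```

```text
clock: 20.45
eef_pos: [495.0, 203.8, 234.5]
tcp_rot: [3.142, 0.0, 0.351]
contact_force: [-0.3, 0.3, 0.1]
opening: 0.198
grasp_force: 0.0
cam [615.3941172  19.8344221] 376.68477074916854
z 14 px (0, 350, 39, 39) uv [204.4 506.8] size [55.9 83. ] ang 36.6 ulim 158.0 238.0 vlim 464.5 537.2 [136 133 130]
z 14 px (576, 292, 64, 55) uv [ 294.6 -411.7] size [98.9 91.3] ang 18.7 ulim 247.0 346.0 vlim -463.1 -365.9 [227 186 165]
z 14 px (23, 240, 55, 30) uv [405.5 388.2] size [45.2 74.2] ang 0.1 ulim 383.0 428.0 vlim 351.1 425.3 [135 132 129]
z 14 px (0, 196, 266, 178) uv [301.3 311.7] size [356.2 277.2] ang 70.0 ulim 191.0 491.0 vlim 97.0 499.1 [128 125 122]
z 14 px (123, 155, 43, 43) uv [516.1 241. ] size [52.8 53.2] ang 15.5 ulim 490.0 545.0 vlim 214.9 267.9 [237 235 235]
z 14 px (571, 117, 69, 52) uv [ 560.  -329.6] size [72.3 46.5] ang 74.0 ulim 529.0 591.0 vlim -368.4 -289.3 [225 225 226]
z 14 px (0, 87, 25, 37) uv [604.3 386.5] size [16.2 49. ] ang 37.6 ulim 583.0 624.0 vlim 363.1 401.2 [199 205 211]
z 14 px (185, 81, 66, 48) uv [604.2 138.9] size [52.8 72.7] ang 0.1 ulim 578.0 631.0 v
[... 1407 characters left out ...]
9.0 712.0 vlim -339.6 -242.5 [ 76 180 234]
z 14 px (410, 0, 56, 38) uv [ 693.8 -105.6] size [35.2 59.1] ang 0.1 ulim 676.0 711.0 vlim -135.2 -76.1 [231 233 236]
z 14 px (261, 0, 117, 71) uv [676.8  20.7] size [ 68.7 124.2] ang 0.1 ulim 642.0 711.0 vlim -41.4 82.9 [217 210 211]
z 14 px (85, 0, 36, 46) uv [690.7 254.6] size [37.1 47.7] ang 78.2 ulim 668.0 711.0 vlim 232.6 274.1 [174 189 210]
[(690, np.uint8(218)), (693, np.uint8(213)), (696, np.uint8(166)), (699, np.uint8(225)), (702, np.uint8(207)), (705, np.uint8(201)), (708, np.uint8(209)), (711, np.uint8(207))]
scene c [628.5 267.5] size [118.6 158.2] yaw 0.349 u,v 682.1 35.8
side c [645.1 270.9] size [110.9 144.4] yaw 0.347 u,v 698.9 33.3
```

Trailing side square (0.1°), centred at v ≈ 20.7. Shift over to see the bar contact too.

```bash
python3 -m jog '[{"x":3,"y":0,"z":0,"spin":0,"grip":0.8},{"x":3,"y":0,"z":0,"spin":0,"grip":0.8},{"x":2,"y":0,"z":0,"spin":0,"grip":0.8},{"x":0,"y":0,"z":0,"spin":0,"grip":0.8},{"x":0,"y":0,"z":0,"spin":0,"grip":0.8},{"x":0,"y":0,"z":0,"spin":0,"grip":0.8}]'
python3 - <<'E'
from h import *
f=wristf(); im=cv2.GaussianBlur(f["pixels"],(3,3),0).astype(int); b,r=im[...,0],im[...,2]
C=-cv2.Rodrigues(f["rvec"])[0].T@f["tvec"]; print("cam",C[:2]@A,C[2])
blobs(f,(b-r<25)&(im.max(2)>130),14,1500)
us=np.arange(632,762,2)
for v in(-30,5,20,60,80):
    q=proj(f,np.c_[us*.9394-v*.3429,us*.3429+v*.9394,np.full(len(us),14)])
    print(v,[(int(u),f["pixels"][int(y),int(x),::2].tolist()) for u,(x,y) in zip(us,q) if 0<=x<640 and 0<=y<400 and (u<648 or 716<u<752)])
E
```

```text
clock: 21.2
eef_pos: [569.9, 231.3, 234.2]
tcp_rot: [3.142, 0.002, 0.351]
contact_force: [0.6, 0.4, -0.2]
opening: 0.199
grasp_force: 0.0
cam [695.38801649  19.92938313] 376.1846193113714
z 14 px (562, 337, 64, 48) uv [ 295.  -414.8] size [96.6 97.3] ang 0.1 ulim 247.0 343.0 vlim -463.5 -366.1 [222 178 157]
z 14 px (555, 182, 67, 46) uv [ 559.2 -329.6] size [72.3 46.6] ang 74.0 ulim 528.0 590.0 vlim -369.6 -289.6 [221 221 222]
z 14 px (195, 158, 62, 42) uv [593.7 138.7] size [53.8 73.4] ang 0.1 ulim 567.0 621.0 vlim 101.9 175.3 [224 232 233]
z 14 px (373, 147, 68, 32) uv [615.  -88.5] size [39.3 86.1] ang 0.1 ulim 595.0 635.0 vlim -131.6 -45.5 [140 145 149]
z 14 px (77, 73, 77, 65) uv [681.  257.5] size [84.8 72.1] ang 84.9 ulim 646.0 718.0 vlim 212.0 297.6 [180 195 216]
z 14 px (401, 58, 55, 56) uv [ 705.1 -104.6] size [59.5 59.8] ang 47.8 ulim 675.0 734.0 vlim -135.2 -73.9 [227 230 232]
z 14 px (534, 47, 106, 113) uv [ 685.1 -317.8] size [159.   73.1] ang 65.9 ulim 620.0 746.0 vlim -375.9 -230.8 [ 74 174 230]
z 14 px (260, 40, 118, 102) uv [697.   21.2] size [110.4 131.3] ang 0.1 u
[... 1739 characters left out ...]
 [237, 235]), (730, [222, 220]), (732, [233, 231]), (734, [235, 233]), (736, [231, 229]), (738, [193, 192]), (740, [161, 161]), (742, [193, 191]), (744, [199, 196]), (746, [229, 227]), (748, [235, 233]), (750, [236, 234])]
80 [(632, [205, 145]), (634, [210, 149]), (636, [218, 156]), (638, [205, 147]), (640, [208, 150]), (642, [219, 157]), (644, [213, 161]), (646, [194, 163]), (718, [224, 217]), (720, [205, 196]), (722, [184, 164]), (724, [132, 98]), (726, [118, 119]), (728, [237, 235]), (730, [223, 221]), (732, [234, 231]), (734, [235, 233]), (736, [234, 232]), (738, [234, 233]), (740, [235, 233]), (742, [234, 233]), (744, [235, 233]), (746, [235, 232]), (748, [235, 233]), (750, [235, 233])]
```

```bash
python3 -c "
from rig import *
print(sign_off())"
```

```text
the job is handed in; nothing more can be done
None
```

The plate went through the gap and lies flat against the stop bar, centred on it to about 1 mm, with the arm clear and the job handed in at about 21 s; I saw no sign that anything else was moved.

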